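Press the caps home on a rack of sample tubes

TASK

Load the rack of tubes into the nest on the cap press's carriage and, with the safety catch still on, slide the carriage fully home under the press head. Then flip the safety catch right over to free the lever, pull the lever all the way down so that the press pushes the caps home into the tubes, and finish while still holding the lever down. The caps are the press's job, so do not push them in by hand, and leave the tip box, the bottle and the beaker where they stand.

Things in the scene. Friction and masses are not known exactly. Their poses are not given: they have to be found in the camera images.
- press: Hand-lever cap press, fixed: white base 290 x 190 x 25 mm, head 150 mm wide between heights 112 and 200 mm. Origin on the bench under the ram's centre; x from its front (where the carriage comes out and the lever is pulled to) to its back, y to the left seen from the front looking back, z up. Head front at x = -40 mm, base front at x = -180 mm. Place and yaw vary.
- carriage (a joint): The press's sliding carriage, an aluminium plate 122 mm wide. Value in m along the press's x: 0 = fully pulled out to the front, 0.130 = fully home against its stop with the nest under the ram. It slides with about 2 N of friction and stays where it is left.
- nest (a point): Centre of the nest on the carriage's upper face, 36 mm above the bench (x = -130 mm of the press when fully out, 0 when home). Four steel corner locators 9 mm high leave 54 mm along x by 118 mm along y for the rack; axes as the press.
- push_plate (a point): Middle of the outer (front) face of the carriage's folded push plate, an upright aluminium plate 80 mm wide and 6 mm thick that stands from 28 to 76 mm above the bench; this point is 90 mm in front of the nest's centre and 68 mm above the bench.
- catch (a joint): Safety catch, a steel shaft along the press's x on top of the head, at the left. Value in rad: 0 (to 0.25) = on, its tongue lies across in front of the lever's left arm and blocks it; it turns over towards the right to 1.60 = fully off, tongue upright and clear of the arm. A few newtons on the paddle turn it and it stays where it is left.
- catch_paddle (a point): Tip of the catch's thumb paddle, a dark steel plate 24 mm wide (along x), 6 mm thick, 46 mm long from the shaft's axis to this tip, at x = -50 mm of the press. The shaft's axis is at y = +50 mm, height 212 mm. With the catch at 0 the paddle leans 45 degrees to the left (+y), fully off 47 degrees to the right: push it over from its left side.
- lever (a joint): The yoke lever. Value in rad: 0 = up (arms 82 degrees above the horizontal), growing as the grip bar is pulled forward (to -x of the press) and down, to 1.34 = bottom stop (arms 5 degrees above the horizontal). A spring raises it when let go: pulling takes about 2 N at the bar at first, 8 N near the bottom as the caps go in, and holding it there 5 N. It drives the ram down 17 mm in proportion.
- lever_grip (a point): Middle of the lever's horizontal grip bar, a black rubber cylinder of 24 mm diameter and 150 mm length along the press's y. It moves on a circle of 165 mm radius about lever_pivot; up it is 308 mm above the bench, down 159 mm. Nothing is within 60 mm before, behind or below its middle.
- lever_pivot (a point): The lever's pivot axis, which runs along the press's y: at x = +45 mm of the press, 145 mm above the bench.
- rack: Blue rack 46 mm (x) x 110 mm (y) x 40 mm high with two rows of eight clear tubes whose rims stand 4 mm above it, 160 g or so, standing loose on the bench to the left or right of the press. Origin at the centre of its underside, z up. Either way round fits the nest, its long side along the press's y.
- caps (a joint): The two strips of white push caps resting in the tubes, which go down together. Value in m: 0 = standing 5 mm proud (their tops 52 mm above the rack's underside), 0.005 = home. They need about 40 N to go down and then stay.
- tip_box: Bystander: full pipette-tip box 84 x 124 x 65 mm, loose, on the other side of the press from the rack. Origin under its centre.
- bottle: Bystander: reagent bottle of 72 mm diameter, 160 mm tall, loose. Origin under its centre.
- beaker: Bystander: glass beaker of 68 mm rim diameter, 85 mm tall, loose. Origin under its centre.

How it is judged:
On the way, in this order (a step that is already met when the one before it is completed fails the run):
1. the rack sits flat in the nest and the carriage is fully home, the catch still on, the lever up and the caps still proud (value of joint carriage above 0.124 m and horizontal distance between rack and nest below 0.007 m and z of rack in the frame of nest below 0.003 m and angle between rack's own z axis and vertical below 0.04 rad and value of joint catch below 0.5 rad and value of joint lever below 0.15 rad and value of joint caps below 0.002 m), for 0.2 s.
2. the catch is flipped over while the lever is still up (value of joint catch above 1.25 rad and value of joint lever below 0.15 rad and value of joint caps below 0.002 m), for 0.2 s.
3. the lever is pulled down and the press has pushed the caps home (value of joint lever above 1.24 rad and value of joint caps above 0.0035 m), for 0.2 s.
At the end, for the whole second after the job is handed in: The robot still holds the lever down (2 N or more on it; at rest within 0.10 rad of its bottom stop), the caps are in by at least 3.5 of 5 mm, the catch is over (above 1.25 rad), the carriage home (within 6 mm) and the rack flat in the nest (within 7 mm of centre) (all of step 3 and value of joint catch above 1.25 rad and value of joint carriage above 0.124 m and horizontal distance between rack and nest below 0.007 m and z of rack in the frame of nest below 0.003 m and angle between rack's own z axis and vertical below 0.04 rad and velocity of joint lever between -0.05 and 0.05 rad/s and contact force between any of the fingers, the arm and lever above 2 N); the arm keeps its last pose, push and grip.
It fails at once if the tip box, the bottle or the beaker is shifted by more than 25 mm or tipped (distance of any of tip_box, bottle, beaker from where it was at the start of the episode above 0.025 m or angle between any of tip_box, bottle, beaker's own z axis and vertical above 0.35 rad).
It also fails if it takes over 69 s, if anything falls off the work surface, if the arm or the gripper's body presses on something with over 40 N, if the wrist force passes 120 N, or if a joint passes its speed limit or range.

ROBOT

A 6-joint arm with a two-finger parallel gripper is mounted at the origin on the work surface. World frame = base frame: x ahead of the robot, y to its left, z up, the work surface at z = 0. Lengths are in m, angles in rad, forces in N, time in s.
With the tool pointing down it reaches from about 0.25 to 0.725 m from the base axis. Payload 4 kg.
Tool frame: the origin (TCP) lies on the centre line of the jaws, within the pads' length; the fingertips stand ahead of it and the grasp point (between the pads) lies 3 mm ahead of it (bot.tcp_to_tips is the z of the fingertips in the tool frame, in m); z points along the fingers, y is the line along which they close (so a half turn about z gives the same grasp; the last joint's range is limited). The gripper opens to 85 mm and grips with 20 to 120 N. Pads are 22 mm wide; open, the fingers measure 114 mm over their backs; the gripper's body (76 mm by 85 mm) begins 54 mm behind the grasp point. The pads swing forward as they close: fully open they stand 13 mm farther back than shut.
Start: joints at [-1.308, 0.241, 0.005, 1.335, 0, 1.571], TCP at [0.13, -0.483, 0.253] pointing down, gripper open.
Joint ranges: [-2.72, 2.72], [-1.05, 1.87], [-1.09, 1.28], [-1.99, 2.15], [-1.42, 1.44], [-3.14, 3.14]. Speed limits (rad/s): [2.79, 2.79, 3.14, 3.14, 3.14, 3.14].

INTERFACE

Orientations are given as a unit quaternion [x, y, z, w].
In Python, from workcell import telemetry, camera, camera_params, ticket, boxes_of, cut_out, spot_point, bot gives the robot as it stands.
- The arm moves only by the shell command python3 -m creep 'ROWS'. ROWS is text: rows parted by semicolons, each of 5 numbers parted by spaces: the opening, from 0 (shut) to 1 (fully open), then the shift along the tool's x, y, z in units of 150 mm (1.0 is 150 mm), then the turn about the tool's z in units of 180 degrees (1.0 is 180 degrees). In form: claw x y z turn; .... A call has 1 to 12 rows; each row is the pose to reach, as a shift and turn from the pose commanded when the call began, along the tool's axes at that moment, turning the shorter way round; what a row does not reach only later rows make up. A row lasts 1/8 s, in which the tool goes at most 62.5 mm and 10.7 degrees, less where a joint would pass 70% of its speed; a pose out of reach is approached as far as the arm can. A call with a number of a shift or a turn outside -1 to 1 is refused whole. A call with a gripper value outside its range is refused whole. The fingers move at their own pace and stop on an object; the grip force is fixed at half the most. Time passes only in rows, so rows that repeat a pose let the fingers close. It gives the time, the measured TCP pose, the force, the opening and the grip force at its end, in the units of the state.
- telemetry.get_obs(): the state, without advancing time (a new reading comes with each control period).
- camera(name): name is "scene" or "top"; returns the picture (420x560x3 uint8, red, green, blue); there is no depth.
- camera_params(name): a dict with "camera_matrix" (3x3 intrinsics, pixels), "eye" and "attitude" of the camera in the world. Camera axes: x right, y down, z forward; pixel columns grow to the right and rows downward; lengths in m; the calibration is good to about 2 mm. A picture is of the moment at which its call begins. camera_params takes no time and is no camera call.
- ticket.job_done(): hands the job in; it is judged then, once.
Trained networks look in the newest picture that a camera, given by its name, has taken for a name from the list of things; names that differ only in an ending like _2 or _b are one class to them, and where a whole thing is asked for, a point or a joint stands for the part that bears it (a point fixed in the world has none). Each returns a list of dicts, best first, with "conf" (0 to 1); they miss things now and then, are a little off and sometimes report something else, mostly with a low value. They report only what shows in the picture. A call takes as long as a camera call.
- boxes_of(thing, camera): "at" ([x, y, z] in m, in world coordinates, good to about 4 mm: the middle of the surface that is visible of it).
- cut_out(thing, camera): "pixels" (420x560 bool, what is visible of it).
- spot_point(thing, camera): "at" ([x, y, z] in m, in world coordinates, good to about 4 mm: a listed point, or the origin of a listed thing).
The state is a dict: "clock": time; "joint_pos": joint angles; "joint_vel": joint speeds; "tau": joint torques, N m; "eef_pos": TCP position; "tool_rot": TCP orientation; "ft_force": force on the tool from outside, world axes, zero at the start; "ft_torque": the same for the moment, N m; "grip_width": finger opening in m; "grasp_force": force on a finger pad.
Only numpy, scipy, OpenCV 4.12 (cv2) and the standard library are available. Lean on these libraries where they do the work, as an engineer would, in place of code of your own. Each camera call takes 0.05 s, during which the arm holds its last target. There are 200 camera calls.

## Working session

There is one attempt and no reset: what is moved stays moved. The work goes in short steps, Python scripts to look and compute and a shell command to move; the robot and the scene stay as the last step left them, time stands still between calls to the robot, and variables do not carry over. Pictures are saved under pics/ and viewed, at most 10 in all, crops included, and the job is handed in when it is done.

```bash
ls; mkdir -p pics; python3 - <<'E'
from workcell import *
import cv2,numpy as np
print(bot.tcp_to_tips, telemetry.get_obs())
ims=[]
for c in ("scene","top"):
    im=camera(c); ims.append(im)
    p=camera_params(c); print(c,p)
    for t in ("press","nest","push_plate","catch_paddle","lever_grip","lever_pivot","rack","tip_box","bottle","beaker"):
        r=spot_point(t,c)
        print(t,[(np.round(d["at"],3).tolist(),round(d["conf"],2)) for d in r[:2]])
    cv2.imwrite(f"pics/{c}0.png",im[:,:,::-1])
E
```

```text
pics
0.022 {'clock': 0.0, 'joint_pos': array([-1.30796413e+00,  2.41394457e-01,  3.69343042e-03,  1.33520956e+00,
        6.48180409e-06,  1.57078794e+00]), 'joint_vel': array([-8.87257878e-04,  1.87598570e-03, -2.45988761e-05,  5.15285216e-04,
        9.01208739e-04,  5.05929077e-05]), 'tau': array([ 3.82540293e-04, -3.72317469e+01,  2.52408689e+01,  1.68208138e-02,
        3.51410063e-05,  2.67499345e-06]), 'eef_pos': array([ 0.12975292, -0.48224461,  0.25241042]), 'tool_rot': array([ 9.91376222e-01,  1.31042243e-01, -1.35306724e-04, -1.04843770e-03]), 'ft_force': array([-0.32817981,  0.26805708,  0.19566017]), 'ft_torque': array([-0.00629055, -0.01569376, -0.01300536]), 'grasp_force': 0.0, 'grip_width': 0.08540075517621779}
scene {'camera_matrix': array([[519.87703224,   0.        , 276.7181087 ],
       [  0.        , 519.87703224, 212.22278268],
       [  0.        ,   0.        ,   1.        ]]), 'eye': array([ 1.26588272, -0.64227394,  1.20484922]), 'attitude': array([ 0.84889222,  0.37427102, -0.14979323, -0.34185552])}
press [([0.651, 0.04, 0.001], 0.67)]
nest [([0.522, 0.05
[... 423 characters left out ...]
   0.        , 276.91244165],
       [  0.        , 470.74954484, 213.42889809],
       [  0.        ,   0.        ,   1.        ]]), 'eye': array([ 0.34077148, -0.00193707,  1.46966342]), 'attitude': array([ 0.70959256, -0.69789789,  0.072834  , -0.06412596])}
press [([0.649, 0.036, -0.004], 0.63)]
nest [([0.525, 0.058, 0.035], 0.59)]
push_plate [([0.432, 0.073, 0.068], 0.67)]
catch_paddle [([0.614, 0.121, 0.249], 0.57)]
lever_grip [([0.674, 0.041, 0.304], 0.82), ([0.46, 0.288, -0.001], 0.44)]
lever_pivot []
rack [([0.493, -0.289, 0.001], 0.64)]
tip_box [([0.461, 0.29, 0.002], 0.62), ([0.716, 0.347, -0.001], 0.35)]
bottle [([0.714, -0.32, -0.0], 0.92)]
beaker [([0.716, 0.348, 0.001], 0.59)]
```

View pics/scene0.png

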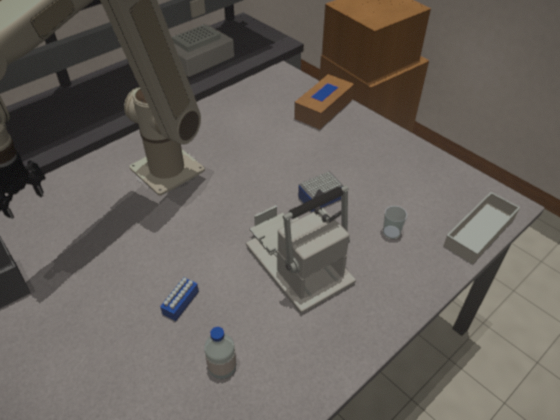

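View pics/top0.png

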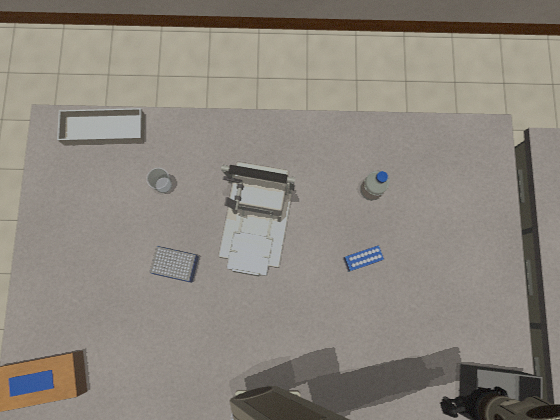

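The scene view shows the press with the carriage out and the lever up (bar near 316,205), the rack at (180,297), and the bottle beyond it at (220,352). The top view has the rack at (364,258), the nest at (253,245) and the tip box at (175,264). Next I fit the press frame and the rack yaw.

```bash
cat > h.py <<'E'
from workcell import *
import numpy as np, cv2
from scipy.spatial.transform import Rotation as R
def ray(px,c):
    p=camera_params(c); d=np.linalg.inv(p["camera_matrix"])@np.c_[px,np.ones(len(px))].T
    return np.array(p["eye"]),(R.from_quat(p["attitude"]).as_matrix()@d).T
def onplane(px,c,z):
    e,d=ray(px,c); return e+d*((z-e[2])/d[:,2])[:,None]
def proj(P,c):
    p=camera_params(c); q=(np.atleast_2d(P)-p["eye"])@R.from_quat(p["attitude"]).as_matrix()
    q=q@p["camera_matrix"].T; return q[:,:2]/q[:,2:]
def go(pos,yaw):   # yaw of the tool's x axis, rad (mod pi); prints row numbers
    o=telemetry.get_obs(); M=R.from_quat(o["tool_rot"]).as_matrix()
    d=M.T@(np.array(pos)-o["eef_pos"]); y0=np.arctan2(M[1,0],M[0,0])
    t=-((yaw-y0+np.pi/2)%np.pi-np.pi/2)/np.pi
    print("row",np.round(d/.15,3),"turn",round(t,4),"mm",np.round(d*1e3,1),"q6",round(o["joint_pos"][5],2),"t",round(o["clock"],2))
E
python3 - <<'E'
from h import *
L={"press":[0,0],"nest":[-.13,0],"push_plate":[-.22,0],"catch_paddle":[-.05,.0825],"lever_grip":[.022,0],"lever_pivot":[.045,0]}
A=[];B=[];Z={}
rk=[]
for c in ("scene","top"):
    for k in range(2):
        camera(c)
        for t in L:
            r=spot_point(t,c)
            if r and r[0]["conf"]>.5: A.append(L[t]);B.append(r[0]["at"]);Z.setdefault(t,[]).append(r[0]["at"][2])
        r=spot_point("rack",c); rk.append(r[0]["at"])
A=np.array(A);B=np.array(B)
for it in range(2):
    T,_=cv2.estimateAffinePartial2D(A,B[:,:2],ransacReprojThreshold=.008)
a,b=A-A.mean(0),B[:,:2]-B[:,:2].mean(0)
yaw=np.arctan2((a[:,0]*b[:,1]-a[:,1]*b[:,0]).sum(),(a*b).sum())
Rz=np.array([[np.cos(yaw),-np.sin(yaw)],[np.sin(yaw),np.cos(yaw)]]);o=B[:,:2].mean(0)-Rz@A.mean(0)
print("yaw",yaw,"o",o,"res",np.round(np.abs(B[:,:2]-o-A@Rz.T).max(0),4), "ransac",T, {k:np.round(v,3) for k,v in Z.items()})
print("rack",np.round(rk,4))
for c in ("top","scene"):
    m=cut_out("rack",c)[0]["pixels"].astype(np.uint8); px=np.argwhere(m)[:,::-1].astype(float)
    P=onplane(px,c,.035)[:,:2].astype(np.float32); print(c,cv2.minAreaRect(P*1000),P.mean(0))
    hsv=camera(c)
E
```

```text
Traceback (most recent call last):
cv2.error: OpenCV(4.12.0) /io/opencv/modules/calib3d/src/ptsetreg.cpp:1108: error: (-215:Assertion failed) count >= 0 && to.checkVector(2) == count in function 'estimateAffinePartial2D'
```

```bash
cat > m.py <<'E'
from h import *
from scipy.optimize import minimize
L={"press":[0,0],"nest":[-.13,0],"push_plate":[-.22,0],"catch_paddle":[-.05,.0825],"lever_grip":[.022,0],"lever_pivot":[.045,0]}
A=[];B=[];Z={}
rk=[];M={}
for c in ("scene","top"):
    for k in range(2):
        camera(c)
        for t in L:
            r=spot_point(t,c)
            if r and r[0]["conf"]>.5: A.append(L[t]);B.append(r[0]["at"]);Z.setdefault(t,[]).append(r[0]["at"][2])
        r=spot_point("rack",c); rk.append(r[0]["at"])
    M[c]=cut_out("rack",c)[0]["pixels"]
A=np.array(A);B=np.array(B)
a,b=A-A.mean(0),B[:,:2]-B[:,:2].mean(0)
yaw=np.arctan2((a[:,0]*b[:,1]-a[:,1]*b[:,0]).sum(),(a*b).sum())
Rz=np.array([[np.cos(yaw),-np.sin(yaw)],[np.sin(yaw),np.cos(yaw)]]);o=B[:,:2].mean(0)-Rz@A.mean(0)
print("yaw",yaw,"o",o,"res",np.round((B[:,:2]-o-A@Rz.T)*1000,0).tolist(), {k:np.round(v,3) for k,v in Z.items()})
print("rack",np.round(rk,4))
S=8
def cost(v,cs=("scene","top")):
    q=0
    for c in cs:
        y=v[2];r=np.array([[np.cos(y),-np.sin(y)],[np.sin(y),np.cos(y)]])
        H=[]
        for x,w,z in ((.023,.055,0),(.023,.055,.04),(.018,.05,.05)):
            for s in(1,-1):
                for u in(1,-1): H.append([*(r@[s*x,u*w]+v[:2]),z])
        p=proj(H,c); h=cv2.convexHull(((p+.5)*S).astype(np.float32)).astype(np.int32)
        I=np.zeros((420*S,560*S),np.uint8);cv2.fillConvexPoly(I,h,1)
        I=cv2.resize(I.astype(np.float32),(560,420),interpolation=cv2.INTER_AREA)
        q+=np.abs(I-M[c]).sum()/M[c].sum()
    return q
r0=np.mean(rk,0)
for cs in (("top",),("scene",),("scene","top")):
    best=min((minimize(lambda v:cost(v,cs),[r0[0],r0[1],y],method="Nelder-Mead",options=dict(initial_simplex=[[r0[0],r0[1],y],[r0[0]+.006,r0[1],y],[r0[0],r0[1]+.006,y],[r0[0],r0[1],y+.1]],maxfev=60)) for y in (.1,.4,-.2)),key=lambda s:s.fun)
    print(cs,best.x,best.fun)
print("t",telemetry.get_obs()["clock"])
E
python3 m.py
```

```text
yaw -0.26687752580594104 o [0.63957014 0.01320902] res [[-149.0, -302.0], [7.0, 2.0], [-2.0, 15.0], [15.0, 29.0], [11.0, 28.0], [15.0, 25.0], [8.0, 3.0], [14.0, 28.0], [11.0, 28.0], [11.0, 25.0], [11.0, 13.0], [7.0, 1.0], [-2.0, 15.0], [12.0, 31.0], [13.0, 25.0], [4.0, 2.0], [15.0, 32.0]] {'press': array([-0.001, -0.004, -0.002, -0.003]), 'push_plate': array([0.066, 0.067, 0.066, 0.065]), 'catch_paddle': array([0.249, 0.248]), 'lever_grip': array([0.308, 0.307, 0.31 , 0.307]), 'lever_pivot': array([0.146, 0.147]), 'nest': array([0.03])}
rack [[ 0.4862 -0.2893 -0.0016]
 [ 0.485  -0.2874 -0.0008]
 [ 0.4914 -0.2892  0.0023]
 [ 0.4912 -0.2874  0.0017]]
('top',) [ 0.48875955 -0.28273384  0.33952344] 0.12429111531190926
('scene',) [ 0.49103626 -0.29041285  0.32758721] 0.05443934830230011
('scene', 'top') [ 0.48952521 -0.28673664  0.3325765 ] 0.2526416565902724
t 4.4
```

```bash
python3 - <<'E'
from h import *
from scipy.optimize import least_squares
L={"press":[0,0],"nest":[-.13,0],"push_plate":[-.22,0],"catch_paddle":[-.05,.0825],"lever_grip":[.022,0],"lever_pivot":[.045,0]}
D=[("press",.651,.04),("nest",.522,.056),("push_plate",.434,.076),("catch_paddle",.612,.122),("lever_grip",.677,.037),("lever_pivot",.693,.028),("press",.649,.036),("nest",.525,.058),("push_plate",.432,.073),("catch_paddle",.614,.121),("lever_grip",.674,.041)]
for c in ("scene","top"):
    for k in range(2):
        camera(c)
        for t in L:
            r=spot_point(t,c)
            if r and r[0]["conf"]>.4: D.append((t,*r[0]["at"][:2]))
A=np.array([L[d[0]] for d in D]);B=np.array([d[1:] for d in D])
f=lambda v:(B-v[:2]-A@np.array([[np.cos(v[2]),np.sin(v[2])],[-np.sin(v[2]),np.cos(v[2])]])).ravel()
s=least_squares(f,[.65,.037,-.17],loss="soft_l1",f_scale=.003)
print(s.x)
for d,r in zip(D,f(s.x).reshape(-1,2)*1000): print(d[0],np.round(r,1))
go([.489,-.288,.15],.333)
E
```

```text
[ 0.65077338  0.03724095 -0.16210051]
press [0.2 2.8]
nest [-0.5 -2.2]
push_plate [0.3 3.3]
catch_paddle [-2.7 -4.7]
lever_grip [4.5 3.3]
lever_pivot [-2.2 -2. ]
press [-1.8 -1.2]
nest [ 2.5 -0.2]
push_plate [-1.7  0.3]
catch_paddle [-0.7 -5.7]
lever_grip [1.5 7.3]
press [-1.5 -2.2]
nest [ 1.7 -0.1]
push_plate [ 4.2 -0.8]
catch_paddle [-2.8 -1.4]
lever_grip [2.2 4.1]
lever_pivot [-2.7 -1.2]
press [ 3.6 -0.2]
nest [-0.1  2.7]
push_plate [2.8 3.6]
catch_paddle [-4.  -5.4]
lever_grip [3.3 0.8]
lever_pivot [ 0.3 -0.9]
press [-5.  -2.3]
nest [6. 1.]
push_plate [-1.2  1.8]
catch_paddle [-2.6 -4.3]
lever_grip [2.9 4.8]
press [-2.6 -0.6]
nest [1.5 2. ]
push_plate [-2. -0.]
catch_paddle [-2.4 -5.4]
lever_grip [2.3 8.1]
row [ 2.649 -0.632  0.689] turn -0.0223 mm [397.4 -94.8 103.3] q6 1.57 t 5.8
```

```bash
sed -i 's/t=-((yaw.*/t=-((yaw-y0+np.pi)%(2*np.pi)-np.pi)\/np.pi/' h.py; python3 -m creep '1 0.3 -0.07 0 -0.05; 1 0.65 -0.16 0 -0.1; 1 1 -0.24 0 -0.16; 1 1 -0.24 0 -0.22; 1 1 -0.24 0 -0.22'; python3 -c "
from h import *
go([.489,-.288,.2],1.904)"
```

```text
clock: 6.42
eef_pos: [0.266, -0.4087, 0.2533]
tool_rot: [0.888, 0.459, -0.0, 0.0]
ft_force: [0.2, -0.5, 0.3]
grip_width: 0.0855
grasp_force: 0.0
row [1.517 0.746 0.355] turn -0.3026 mm [227.5 112.   53.3] q6 1.19 t 6.42
```

```bash
python3 -m creep '1 0.3 0.15 0.05 -0.05; 1 0.65 0.32 0.1 -0.1; 1 1 0.5 0.2 -0.15; 1 1 0.5 0.2 -0.2; 1 1 0.5 0.2 -0.25; 1 1 0.5 0.2 -0.3026; 1 1 0.5 0.2 -0.3026'; python3 -c "
from h import *
go([.489,-.288,.1],1.904)"
```

```text
clock: 7.3
eef_pos: [0.4128, -0.3307, 0.2232]
tool_rot: [0.582, 0.813, -0.0, -0.0]
ft_force: [0.8, -0.4, 0.4]
grip_width: 0.0853
grasp_force: 0.0
row [0.106 0.573 0.822] turn -0.0017 mm [ 15.9  85.9 123.2] q6 0.57 t 7.3
```

```bash
cat > look.py <<'E'
from h import *; import sys
n=sys.argv[1]
ims=[]
for c,u in zip(("scene","top"),sys.argv[2:4]):
    im=camera(c)
    if u=="-": continue
    x,y,w,h=map(int,u.split(",")); ims.append(cv2.resize(im[y:y+h,x:x+w],(400,int(400*h/w)),interpolation=cv2.INTER_CUBIC))
H=max(i.shape[0] for i in ims); ims=[cv2.copyMakeBorder(i,0,H-i.shape[0],0,0,0) for i in ims]
cv2.imwrite(f"pics/{n}.png",np.hstack(ims)[:,:,::-1])
E
true
python3 -m creep '1 0.05 0.3 0.2 0; 1 0.1 0.573 0.5 0; 1 0.106 0.573 0.8 0; 1 0.106 0.573 0.85 0; 1 0.106 0.573 0.85 0'; python3 -c "
from h import *
go([.489,-.288,.034],1.904)"; python3 look.py a1 120,240,140,120 300,200,140,120
```

```text
clock: 7.92
eef_pos: [0.4891, -0.2876, 0.0963]
tool_rot: [0.581, 0.814, -0.0, -0.0]
ft_force: [0.2, 0.3, 0.9]
grip_width: 0.0854
grasp_force: 0.0
row [-0.002 -0.001  0.415] turn -0.0008 mm [-0.4 -0.2 62.3] q6 0.71 t 7.92
```

View pics/a1.png

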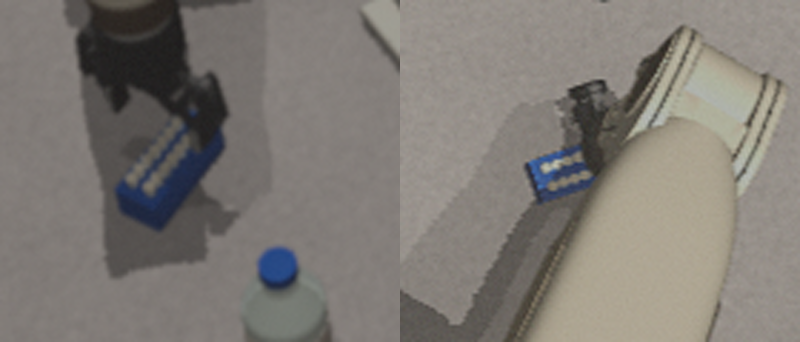

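The fingers straddle the rack's long sides: the near finger shows at (200,105) in the left crop and the back finger at (590,100) in the right. I'll descend and grip.

```bash
python3 -m creep '1 0 0 0.15 0; 1 0 0 0.3 0; 1 0 0 0.4 0; 1 0 0 0.415 0; 1 0 0 0.415 0; 0.3 0 0 0.415 0; 0.3 0 0 0.415 0; 0.3 0 0 0.415 0; 0.3 0 0 0.415 0; 0.3 0 0 0.415 0; 0.3 0 0 0.415 0'; python3 -m creep '0.3 0 0 -0.1 0; 0.3 0 0 -0.3 0; 0.3 0 0 -0.6 0; 0.3 0 0 -0.8 0; 0.3 0 0 -0.8 0'; python3 - <<'E'
from h import *
go([.524,.0585,.15],1.409)
for c in ("scene","top"):
    camera(c); r=spot_point("rack",c); print(c,[(np.round(d["at"],4),d["conf"]) for d in r])
E
python3 look.py a2 120,200,160,140 300,180,160,140
```

```text
clock: 9.4
eef_pos: [0.4899, -0.2873, 0.0344]
tool_rot: [0.58, 0.815, 0.0, 0.001]
ft_force: [-0.3, 0.8, 6.0]
grip_width: 0.0447
grasp_force: 63.7
clock: 10.02
eef_pos: [0.4909, -0.2878, 0.1567]
tool_rot: [0.58, 0.815, 0.0, 0.003]
ft_force: [0.6, 0.5, -2.5]
grip_width: 0.0449
grasp_force: 63.1
row [2.109 0.965 0.039] turn 0.1578 mm [316.4 144.7   5.8] q6 0.71 t 10.03
scene [(array([ 0.4866, -0.291 ,  0.1196]), 0.61)]
top [(array([ 0.4938, -0.2865,  0.1208]), 0.62)]
```

View pics/a2.png

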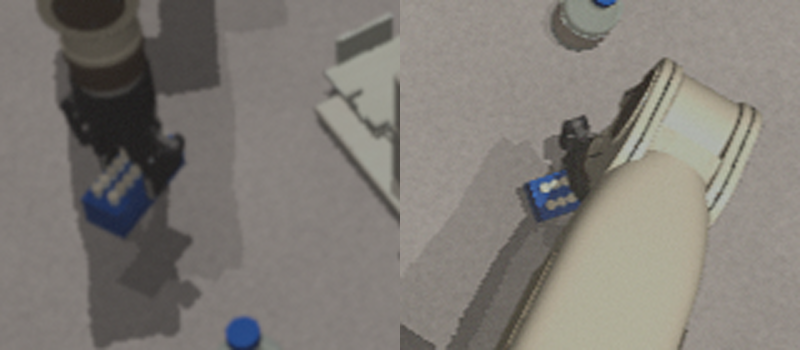

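The rack is held and lifted (left crop, (130,190)). Before placing it I'll check the press yaw and position from straight edges in the picture.

```bash
python3 - <<'E'
from h import *
for c,(x0,y0,x1,y1),z in (("top",(205,215,300,285),.036),("scene",(235,195,360,310),.03)):
    g=cv2.cvtColor(camera(c),cv2.COLOR_RGB2GRAY)[y0:y1,x0:x1]
    s=cv2.createLineSegmentDetector().detect(g)[0][:,0]
    for l in s:
        p=(l.reshape(2,2)+[x0,y0]); w=onplane(p,c,z)[:,:2]; d=w[1]-w[0]; n=np.hypot(*d)
        if n<.035: continue
        a=np.arctan2(d[1],d[0]); k=(a+.162+np.pi/4)%(np.pi/2)-np.pi/4
        if abs(k)<.15:
            q=(w-[.6508,.0372])@np.array([[np.cos(.162),np.sin(.162)],[-np.sin(.162),np.cos(.162)]]).T
            q=(w-[.6508,.0372])@np.array([[np.cos(.162),-np.sin(.162)],[np.sin(.162),np.cos(.162)]]).T
            print(c,np.round(p.ravel()),"len",round(n*1000),"dyaw",round(k,3),"press mm",np.round(q*1000).tolist())
E
```

```text
top [275. 218. 254. 216.] len 62 dyaw 0.067 press mm [[-35.0, -54.0], [-39.0, 8.0]]
top [278. 264. 287. 216.] len 153 dyaw -0.0 press mm [[-174.0, -90.0], [-20.0, -90.0]]
top [226. 216. 218. 254.] len 123 dyaw -0.0 press mm [[-54.0, 94.0], [-176.0, 94.0]]
top [229. 255. 226. 267.] len 36 dyaw -0.007 press mm [[-174.0, 63.0], [-209.0, 63.0]]
top [257. 276. 233. 272.] len 73 dyaw 0.011 press mm [[-221.0, -33.0], [-222.0, 40.0]]
scene [314. 210. 291. 219.] len 81 dyaw -0.098 press mm [[-170.0, 149.0], [-178.0, 68.0]]
scene [340. 200. 318. 209.] len 85 dyaw -0.068 press mm [[-162.0, 248.0], [-167.0, 163.0]]
scene [347. 233. 339. 223.] len 44 dyaw -0.118 press mm [[-39.0, 178.0], [-83.0, 183.0]]
scene [281. 213. 254. 226.] len 100 dyaw 0.007 press mm [[-217.0, 57.0], [-216.0, -43.0]]
scene [289. 209. 302. 204.] len 48 dyaw -0.104 press mm [[-217.0, 86.0], [-212.0, 133.0]]
scene [303. 310. 356. 279.] len 181 dyaw 0.003 press mm [[111.0, -91.0], [111.0, 90.0]]
scene [246. 243. 299. 309.] len 276 dyaw -0.002 press mm [[-171.0, -97.0], [105.0, -98.0]]
scene [302. 203. 296. 195.] len 39 dyaw -
[... 408 characters left out ...]
[304. 259. 348. 235.] len 165 dyaw 0.013 press mm [[-28.0, 12.0], [-30.0, 176.0]]
scene [293. 241. 326. 224.] len 124 dyaw -0.002 press mm [[-102.0, 22.0], [-102.0, 147.0]]
scene [355. 285. 312. 309.] len 145 dyaw -0.004 press mm [[124.0, 77.0], [124.0, -68.0]]
scene [284. 297. 246. 249.] len 201 dyaw 0.006 press mm [[50.0, -108.0], [-150.0, -110.0]]
scene [339. 225. 296. 247.] len 159 dyaw -0.004 press mm [[-76.0, 175.0], [-77.0, 16.0]]
scene [340. 281. 300. 303.] len 135 dyaw -0.009 press mm [[92.0, 50.0], [91.0, -86.0]]
scene [293. 292. 277. 273.] len 78 dyaw 0.038 press mm [[50.0, -80.0], [-28.0, -83.0]]
scene [339. 275. 330. 265.] len 42 dyaw -0.034 press mm [[73.0, 60.0], [31.0, 62.0]]
```

```bash
python3 -m creep '0.3 0.3 0.14 0 0.05; 0.3 0.65 0.3 0 0.1; 0.3 1 0.45 0 0.1578; 0.3 1 0.45 0 0.1578';  python3 -c "
from h import *
go([.5238,.0593,.15],1.409)"
```

```text
clock: 10.92
eef_pos: [0.5037, -0.1197, 0.1531]
tool_rot: [0.76, 0.65, -0.0, -0.001]
ft_force: [-0.2, -0.4, -1.4]
grip_width: 0.0448
grasp_force: 63.1
row [ 1.2   -0.054  0.022] turn 0.0016 mm [179.9  -8.1   3.3] q6 1.49 t 10.93
```

```bash
python3 -m creep '0.3 0.3 -0.02 0 0; 0.3 0.65 -0.05 0 0.001; 0.3 1 -0.054 0 0.001; 0.3 1 -0.054 0 0.001'; python3 -m creep '0.3 0.1 0 0 0; 0.3 0.2 0 0 0; 0.3 0.2 0 0 0; 0.3 0.2 0 0 0';  python3 -c "
from h import *
go([.5238,.0593,.1],1.409)"; python3 look.py a3 220,160,150,130 190,160,150,130
```

```text
clock: 11.42
eef_pos: [0.5207, 0.0286, 0.1533]
tool_rot: [0.761, 0.649, 0.0, -0.0]
ft_force: [-0.5, -0.3, -1.9]
grip_width: 0.045
grasp_force: 63.0
clock: 11.92
eef_pos: [0.525, 0.0553, 0.1535]
tool_rot: [0.763, 0.646, -0.0, 0.0]
ft_force: [0.2, 0.5, -2.0]
grip_width: 0.0454
grasp_force: 63.0
row [ 0.025 -0.012  0.357] turn -0.0012 mm [ 3.8 -1.9 53.5] q6 1.84 t 11.93
```

View pics/a3.png

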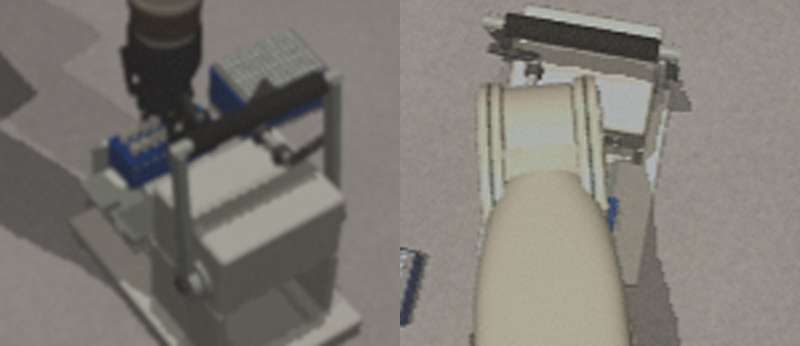

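Carriage and held rack line up in the scene crop: rack at (150,150), right above the plate. I'll lower it.

```bash
python3 -m creep '0.3 0.025 -0.012 0.1 -0.001; 0.3 0.025 -0.012 0.25 -0.001; 0.3 0.025 -0.012 0.4 -0.001; 0.3 0.025 -0.012 0.44 -0.001; 0.3 0.025 -0.012 0.44 -0.001'; python3 -m creep '0.3 0 0 0.03 0; 0.3 0 0 0.06 0; 0.3 0 0 0.09 0; 0.3 0 0 0.09 0; 0.3 0 0 0.09 0'; python3 -c "
from h import *
go([.5238,.0593,.0705],1.409)"
```

```text
clock: 12.65
eef_pos: [0.5235, 0.0598, 0.087]
tool_rot: [0.762, 0.648, -0.001, -0.0]
ft_force: [0.0, 0.5, -0.8]
grip_width: 0.0449
grasp_force: 63.0
clock: 13.28
eef_pos: [0.524, 0.0598, 0.0741]
tool_rot: [0.762, 0.648, 0.0, 0.0]
ft_force: [0.9, -0.2, -1.5]
grip_width: 0.0453
grasp_force: 63.0
row [-0.004 -0.001  0.024] turn -0.0 mm [-0.6 -0.1  3.6] q6 1.85 t 13.28
```

```bash
python3 -m creep '0.3 0 0 0.01 0; 0.3 0 0 0.02 0; 0.3 0 0 0.03 0; 0.3 0 0 0.03 0; 0.3 0 0 0.03 0'; python3 -c "
from h import *
go([.5238,.0593,.0705],1.409)"
```

```text
clock: 13.9
eef_pos: [0.5244, 0.0598, 0.0703]
tool_rot: [0.762, 0.648, 0.0, 0.0]
ft_force: [-0.0, 0.2, 5.0]
grip_width: 0.0448
grasp_force: 63.8
row [-0.004 -0.003 -0.001] turn -0.0001 mm [-0.6 -0.5 -0.2] q6 1.85 t 13.9
```

Contact came at the expected height (5 N), so I'll release and rise.

```bash
python3 -m creep '0.9 0 0 0 0; 0.9 0 0 0 0; 0.9 0 0 0 0; 0.9 0 0 -0.1 0; 0.9 0 0 -0.3 0; 0.9 0 0 -0.6 0; 0.5 0 0 -0.8 0; 0 0 0 -0.8 0; 0 0 -0 -0.8 0'; python3 - <<'E'
from h import *
for c in ("scene","top"):
    camera(c)
    for t in("rack","nest","push_plate"):
        r=spot_point(t,c); print(c,t,[(np.round(d["at"],4),d["conf"]) for d in r[:1]])
n=np.array([.524,.0593]); u=np.array([np.cos(.162),-np.sin(.162)])
go([*(n-u*.12),.19],1.409)
E
```

```text
clock: 15.02
eef_pos: [0.5236, 0.0598, 0.1895]
tool_rot: [0.762, 0.648, -0.0, -0.0]
ft_force: [-0.0, 0.3, -0.6]
grip_width: 0.0223
grasp_force: 0.0
scene rack [(array([0.5231, 0.0556, 0.0329]), 0.6)]
scene nest [(array([0.5223, 0.0583, 0.0347]), 0.76)]
scene push_plate [(array([0.4349, 0.0713, 0.0678]), 0.7)]
top rack []
top nest []
top push_plate []
row [-0.003 -0.797 -0.006] turn -0.0 mm [  -0.4 -119.6   -0.9] q6 1.85 t 15.43
```

```bash
python3 -m creep '0 0 -0.3 0 0; 0 -0.03 -0.6 0 0; 0 -0.067 -0.8 0 0; 0 -0.067 -0.8 0.3 0; 0 -0.067 -0.8 0.6 0; 0 -0.067 -0.8 0.75 0; 0 -0.067 -0.8 0.75 0'; python3 -m creep '0 0 0.1 0 0; 0 0 0.2 0 0; 0 0 0.3 0 0; 0 0 0.4 0 0; 0 0 0.4 0 0'; python3 - <<'E'
from h import *
n=np.array([.524,.0593]); u=np.array([np.cos(.162),-np.sin(.162)])
go([*(n+u*(.13-.105)+np.array([-.16,-.987])*.01),.077],1.409)
E
python3 look.py a4 220,140,150,130 190,160,150,130
```

```text
clock: 16.3
eef_pos: [0.4021, 0.069, 0.0756]
tool_rot: [0.762, 0.648, -0.002, -0.001]
ft_force: [-0.0, -0.5, 0.9]
grip_width: -0.0003
grasp_force: 0.0
clock: 16.92
eef_pos: [0.4658, 0.0593, 0.0775]
tool_rot: [0.762, 0.647, 0.001, 0.001]
ft_force: [-1.1, 0.5, 1.2]
grip_width: -0.0003
grasp_force: 0.0
row [-0.004  0.55   0.006] turn -0.0003 mm [-0.5 82.5  0.8] q6 1.86 t 16.93
```

View pics/a4.png

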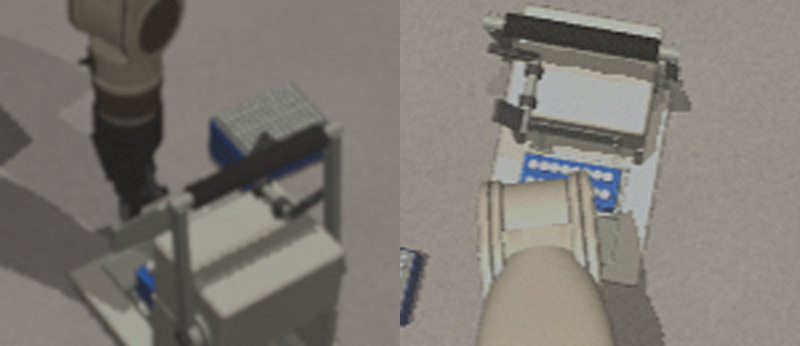

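The rack now sits nearer the head (top crop, (570,180)) and the carriage is moving with about 1 N. I'll push on until the stop.

```bash
python3 -m creep '0 0 0.1 0 0; 0 0 0.2 0 0; 0 0 0.3 0 0; 0 0 0.4 0 0; 0 0 0.45 0 0; 0 0 0.48 0 0; 0 0 0.51 0 0; 0 0 0.51 0 0'; python3 -m creep '0 0 0.02 0 0; 0 0 0.04 0 0; 0 0 0.06 0 0; 0 0 0.06 0 0';python3 - <<'E'
from h import *
n=np.array([.524,.0593]); u=np.array([np.cos(.162),-np.sin(.162)])
go([*(n+u*(.13-.1045)+np.array([-.16,-.987])*.01),.077],1.409)
E
```

```text
clock: 18.02
eef_pos: [0.539, 0.0472, 0.0771]
tool_rot: [0.762, 0.648, 0.0, 0.0]
ft_force: [-0.5, 0.2, -0.5]
grip_width: -0.0002
grasp_force: 0.4
clock: 18.52
eef_pos: [0.5461, 0.046, 0.0771]
tool_rot: [0.762, 0.648, -0.001, -0.001]
ft_force: [-6.1, 1.2, 3.1]
grip_width: -0.0001
grasp_force: 3.1
row [-0.003  0.01   0.   ] turn 0.0 mm [-0.5  1.5  0.1] q6 1.82 t 18.52
```

```bash
python3 -m creep '0 0 0.03 0 0; 0 0 0.05 0 0; 0 0 0.05 0 0; 0 0 0.05 0 0'; python3 - <<'E'
from h import *
for c in ("scene","top"):
    camera(c)
    for t in("push_plate","catch_paddle","lever_grip","press"):
        r=spot_point(t,c); print(c,t,[(np.round(d["at"],4),d["conf"]) for d in r[:1]])
E
```

```text
clock: 19.02
eef_pos: [0.5466, 0.0459, 0.077]
tool_rot: [0.761, 0.648, -0.005, -0.006]
ft_force: [-23.4, 4.0, 19.0]
grip_width: 0.0001
grasp_force: 12.2
scene push_plate []
scene catch_paddle [(array([0.6132, 0.1207, 0.2539]), 0.43)]
scene lever_grip [(array([0.6728, 0.0346, 0.3087]), 0.8)]
scene press []
top push_plate []
top catch_paddle [(array([0.613 , 0.121 , 0.2471]), 0.39)]
top lever_grip [(array([ 7.169e-01,  3.467e-01, -5.000e-04]), 0.45)]
top press [(array([ 0.6518,  0.0393, -0.0008]), 0.6)]
```

At the stop (23 N, no further motion). I'll back off and rise for the catch.

```bash
python3 -m creep '0 0 -0.15 0 0; 0 0 -0.3 0 0; 0 0.1 -0.3 -0.3 0; 0 0.3 -0.3 -0.6 0; 0 0.6 -0.3 -1 0; 0 0.85 -0.3 -1 0; 0 0.85 -0.3 -1 0'; python3 - <<'E'
from h import *
R2=np.array([[np.cos(.162),np.sin(.162)],[-np.sin(.162),np.cos(.162)]])
o=np.array([.6515,.0385])
go([*(o+R2@[-.055,.120]),.255],1.409)
for c in ("scene","top"):
    camera(c)
    for t in("rack","nest","push_plate","catch_paddle"):
        r=spot_point(t,c); 
        for d in r[:1]: print(c,t,np.round(d["at"],4),round(d["conf"],2),"press",np.round(R2.T@(d["at"][:2]-o),4))
E
python3 look.py a5 220,140,150,130 190,140,150,130
```

```text
clock: 20.4
eef_pos: [0.5331, 0.1809, 0.2292]
tool_rot: [0.761, 0.649, 0.003, 0.001]
ft_force: [-0.1, 0.2, -0.2]
grip_width: -0.0002
grasp_force: 0.0
row [-0.011  0.566 -0.169] turn 0.0013 mm [ -1.7  84.9 -25.3] q6 2.06 t 20.4
scene nest [0.6469 0.0382 0.0338] 0.59 press [-0.0045 -0.001 ]
scene catch_paddle [0.6143 0.1235 0.2513] 0.62 press [-0.0504  0.0779]
top nest [0.65   0.0397 0.0329] 0.9 press [-0.0017  0.0009]
top push_plate [0.5607 0.057  0.0651] 0.68 press [-0.0926  0.0036]
top catch_paddle [0.6142 0.1195 0.2488] 0.7 press [-0.0499  0.0739]
```

View pics/a5.png

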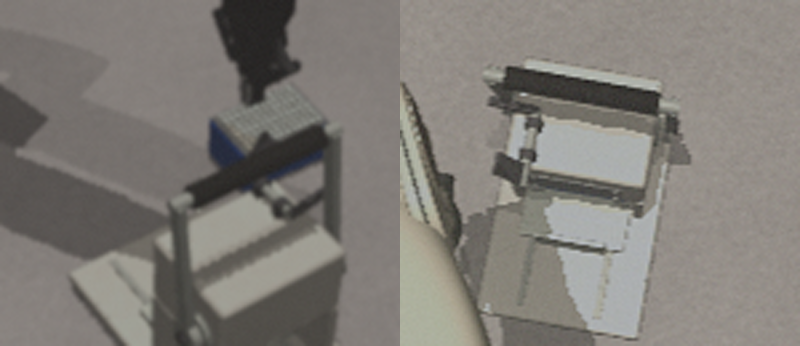

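The carriage is home under the head (top crop), with only the push plate showing at (570,245). The catch paddle is still over to the left at (508,167). I'll go beside the paddle.

```bash
python3 -m creep '0 0 0 -0.17 0; 0 0 0.2 -0.17 0; 0 0 0.4 -0.17 0; 0 -0.01 0.566 -0.17 0; 0 -0.01 0.566 -0.17 0'; python3 -m creep '0 -0.05 0 0 0; 0 -0.1 0 0 0; 0 -0.15 0 0 0; 0 -0.2 0 0 0; 0 -0.25 0 0 0; 0 -0.3 0 0 0; 0 -0.3 0 0 0'; python3 - <<'E'
from h import *
R2=np.array([[np.cos(.162),np.sin(.162)],[-np.sin(.162),np.cos(.162)]])
o=np.array([.6515,.0385])
go([*(o+R2@[-.055,.045]),.255],1.409)
E
```

```text
clock: 21.62
eef_pos: [0.6156, 0.1618, 0.2516]
tool_rot: [0.762, 0.647, -0.0, -0.0]
ft_force: [-0.2, 0.3, -0.4]
grip_width: -0.0
grasp_force: 0.0
clock: 22.5
eef_pos: [0.6078, 0.1191, 0.2542]
tool_rot: [0.762, 0.648, 0.002, -0.0]
ft_force: [0.0, 5.3, 4.5]
grip_width: -0.0002
grasp_force: 2.6
row [-0.184  0.007 -0.006] turn 0.0002 mm [-27.5   1.1  -0.9] q6 1.92 t 22.5
```

```bash
python3 -m creep '0 -0.03 0 0 0; 0 -0.06 0 0 0; 0 -0.09 0 0 0; 0 -0.12 0 0 0; 0 -0.15 0 0 0; 0 -0.15 0 0 0'; python3 -m creep '0 -0.02 0 0 0; 0 -0.04 0 0 0; 0 -0.04 0 0 0'; python3 - <<'E'
from h import *
R2=np.array([[np.cos(.162),np.sin(.162)],[-np.sin(.162),np.cos(.162)]])
o=np.array([.6515,.0385])
print(R2.T@(telemetry.get_obs()["eef_pos"][:2]-o))
for c in ("scene","top"):
    camera(c)
    for t in("catch_paddle",):
        r=spot_point(t,c); 
        for d in r[:2]: print(c,t,np.round(d["at"],4),round(d["conf"],2),"press",np.round(R2.T@(d["at"][:2]-o),4))
E
```

```text
clock: 23.25
eef_pos: [0.6041, 0.0957, 0.2531]
tool_rot: [0.762, 0.648, 0.0, 0.001]
ft_force: [1.1, 0.2, 1.4]
grip_width: 0.0002
grasp_force: 0.9
clock: 23.62
eef_pos: [0.6023, 0.0894, 0.2521]
tool_rot: [0.762, 0.647, -0.001, -0.0]
ft_force: [0.0, 1.6, 0.2]
grip_width: 0.0003
grasp_force: 0.6
[-0.05674052  0.04235079]
scene catch_paddle [0.6924 0.0328 0.147 ] 0.73 press [0.0413 0.001 ]
```

```bash
python3 -m creep '0 -0.02 0 -0.01 0; 0 -0.04 0 -0.02 0; 0 -0.06 0 -0.02 0; 0 -0.06 0 -0.02 0'; python3 look.py a6 250,150,110,95 190,140,150,130
```

```text
clock: 24.32
eef_pos: [0.6019, 0.084, 0.2567]
tool_rot: [0.761, 0.648, 0.003, -0.002]
ft_force: [-0.3, 9.5, 2.5]
grip_width: 0.0003
grasp_force: 4.0
```

View pics/a6.png

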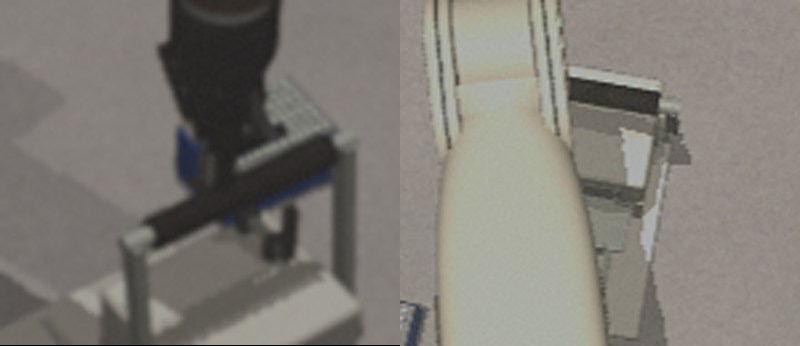

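The tongue stands upright near the left arm ((290,228) in the left crop) and the force has risen to 9.5 N, so the catch is at its stop. I'll back off, rise, and go over the grip bar.

```bash
python3 -m creep '0 0.1 0 0 0; 0 0.2 0 -0.1 0; 0 0.2 0 -0.4 0; 0.5 0.2 -0.05 -0.8 0; 1 0.2 -0.05 -0.9 0; 1 0.2 -0.05 -0.9 0'; python3 - <<'E'
from h import *
R2=np.array([[np.cos(.162),np.sin(.162)],[-np.sin(.162),np.cos(.162)]])
o=np.array([.6515,.0385])
go([*(o+R2@[.022,.0]),.385],1.409)
for c in ("scene","top"):
    camera(c)
    for t in("catch_paddle","lever_grip"):
        r=spot_point(t,c); 
        for d in r[:2]: print(c,t,np.round(d["at"],4),round(d["conf"],2),"press",np.round(R2.T@(d["at"][:2]-o),4))
E
```

```text
clock: 25.18
eef_pos: [0.5993, 0.1117, 0.392]
tool_rot: [0.762, 0.648, 0.001, 0.001]
ft_force: [-0.0, 0.8, -0.1]
grip_width: 0.0541
grasp_force: 0.0
row [-0.425  0.569  0.049] turn -0.0001 mm [-63.8  85.3   7.4] q6 1.92 t 25.18
scene lever_grip [0.6743 0.0372 0.3095] 0.88 press [0.0227 0.0024]
top catch_paddle [0.6041 0.0634 0.2401] 0.62 press [-0.0508  0.0169]
top lever_grip [0.6737 0.0392 0.3086] 0.86 press [0.0218 0.0043]
```

The paddle is now at press y = 17 mm, so the catch is fully off. Next, over the bar and down around it.

```bash
python3 -m creep '1 -0.15 0.2 0 0; 1 -0.3 0.4 0 0; 1 -0.425 0.57 0 0; 1 -0.425 0.57 0 0; 1 -0.425 0.57 0 0'; python3 - <<'E'
from h import *
go([.674,.0355,.311],1.409)
E
```

```text
clock: 26.1
eef_pos: [0.6726, 0.0355, 0.3898]
tool_rot: [0.762, 0.648, -0.001, -0.001]
ft_force: [-0.1, 0.0, -1.1]
grip_width: 0.0854
grasp_force: 0.0
row [0.002 0.01  0.525] turn -0.0001 mm [ 0.3  1.5 78.8] q6 1.79 t 26.1
```

```bash
python3 -m creep '1 0 0.01 0.15 0; 1 0 0.01 0.3 0; 1 0 0.01 0.45 0; 1 0 0.01 0.525 0; 1 0 0.01 0.525 0; 0.5 0 0.01 0.525 0; 0.5 0 0.01 0.525 0; 0.5 0 0.01 0.525 0; 0.5 0 0.01 0.525 0'; python3 look.py a7 250,120,110,95 190,140,150,130
```

```text
clock: 27.22
eef_pos: [0.6744, 0.0349, 0.312]
tool_rot: [0.762, 0.648, 0.0, 0.0]
ft_force: [0.5, 0.2, -0.1]
grip_width: 0.0425
grasp_force: 0.0
```

View pics/a7.png

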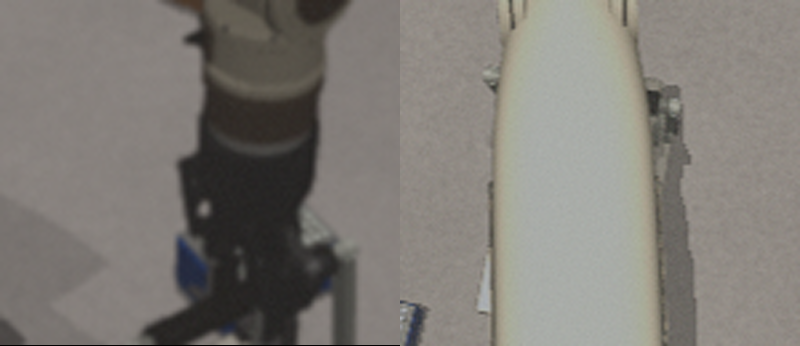

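The gripper straddles the middle of the bar (left crop, (250,280)) and nothing has been touched. I'll grip, then pull along the first half of the circle.

```bash
python3 -m creep '0 0 0 0 0; 0 0 0 0 0; 0 0 0 0 0; 0 0 0 0 0'; python3 -m creep '0 0 -0.065 0.01 0; 0 0 -0.1316 0.0268 0; 0 0 -0.195 0.047 0; 0 0 -0.2589 0.0694 0; 0 0 -0.33 0.1 0; 0 0 -0.3969 0.1367 0; 0 0 -0.46 0.178 0; 0 0 -0.5241 0.2225 0; 0 0 -0.575 0.266 0; 0 0 -0.6247 0.3115 0; 0 0 -0.6247 0.3115 0'
```

```text
clock: 27.82
eef_pos: [0.6723, 0.0352, 0.3122]
tool_rot: [0.762, 0.648, -0.001, -0.001]
ft_force: [-6.8, 0.3, 2.5]
grip_width: 0.0221
grasp_force: 58.9
clock: 29.2
eef_pos: [0.584, 0.0495, 0.2674]
tool_rot: [0.762, 0.647, 0.003, 0.003]
ft_force: [4.6, -2.7, 5.3]
grip_width: 0.0222
grasp_force: 67.5
```

```bash
python3 -m creep '0 0 -0.045 0.05 0; 0 0 -0.089 0.1006 0; 0 0 -0.133 0.163 0; 0 0 -0.1748 0.2278 0; 0 0 -0.21 0.295 0; 0 0 -0.2421 0.3658 0; 0 0 -0.265 0.43 0; 0 0 -0.2847 0.4931 0; 0 0 -0.297 0.54 0; 0 0 -0.3055 0.5868 0; 0 0 -0.313 0.635 0; 0 0 -0.313 0.635 0'
```

```text
clock: 30.7
eef_pos: [0.5347, 0.0574, 0.1712]
tool_rot: [0.762, 0.648, -0.0, -0.0]
ft_force: [-4.6, -2.7, 10.9]
grip_width: 0.022
grasp_force: 81.5
```

```bash
python3 -m creep '0 0 -0.003 0.02 0; 0 0 -0.005 0.04 0; 0 0 -0.005 0.055 0; 0 0 -0.005 0.065 0; 0 0 -0.005 0.065 0; 0 0 -0.005 0.065 0'; python3 - <<'E'
from h import *
R2=np.array([[np.cos(.162),np.sin(.162)],[-np.sin(.162),np.cos(.162)]])
o=np.array([.6515,.0385])
for c in ("scene","top"):
    camera(c)
    for t in("lever_grip","catch_paddle","nest","rack"):
        r=spot_point(t,c); 
        for d in r[:2]: print(c,t,np.round(d["at"],4),round(d["conf"],2),"press",np.round(R2.T@(d["at"][:2]-o),4))
E
```

```text
clock: 31.45
eef_pos: [0.5332, 0.0577, 0.1614]
tool_rot: [0.762, 0.648, -0.001, -0.001]
ft_force: [-6.3, -0.6, 11.0]
grip_width: 0.0221
grasp_force: 82.9
scene lever_grip [0.5339 0.057  0.1693] 0.61 press [-0.119  -0.0007]
scene catch_paddle [0.6049 0.0615 0.2447] 0.59 press [-0.0497  0.0152]
scene nest [0.6509 0.035  0.0338] 0.37 press [-0.     -0.0036]
top nest [0.6519 0.0366 0.031 ] 0.48 press [ 0.0007 -0.0018]
```

```bash
python3 -m creep '0 0 0 0.015 0; 0 0 0 0.03 0; 0 0 0 0.03 0; 0 0 0 0.03 0'; python3 look.py a8 230,150,130,115 190,140,150,130
```

```text
clock: 32.45
eef_pos: [0.5325, 0.0578, 0.1559]
tool_rot: [0.762, 0.648, -0.002, -0.002]
ft_force: [-5.2, -0.6, 8.5]
grip_width: 0.0224
grasp_force: 83.8
```

View pics/a8.png

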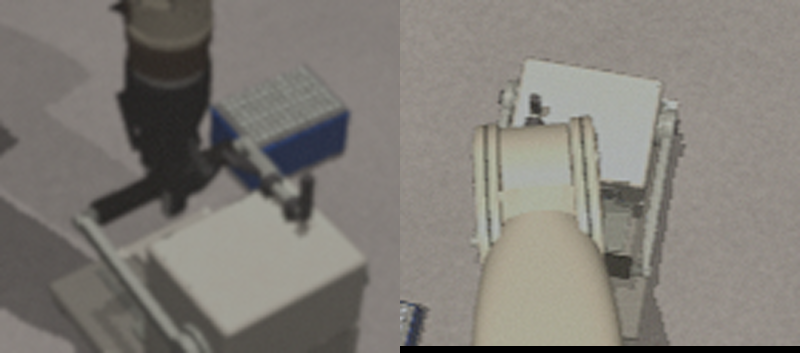

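```bash
cat > bar.py <<'E'
from h import *
R2=np.array([[np.cos(.162),np.sin(.162)],[-np.sin(.162),np.cos(.162)]])
o=np.array([.6515,.0385])
for c in ("scene","scene","scene"):
    camera(c)
    for d in spot_point("lever_grip",c)[:1]: print(np.round(d["at"],4),round(d["conf"],2),np.round(R2.T@(d["at"][:2]-o),4))
im=camera("scene")
for lev in (1.34,1.24,1.14):
    th=np.radians(82)-lev; q=lambda r,y:[*(o+R2@[.045-r*np.cos(th),y]),.145+r*np.sin(th)]
    print(lev,np.round(proj([q(.165,-.075),q(.165,0),q(.165,.075)],"scene"),1).tolist())
v=cut_out("lever","scene")
m=v[0]["pixels"]; P=np.argwhere(m)[:,::-1]; i=P[:,0].argmin(); print("leftmost",P[i],P[P[:,0]<P[i,0]+12].mean(0))
E
python3 bar.py; python3 -m creep '0 0 0 0.015 0; 0 0 0 0.03 0; 0 0 0 0.03 0; 0 0 0 0.03 0'; python3 bar.py
```

```text
[0.5343 0.0547 0.1626] 0.61 [-0.1183 -0.0029]
[0.5327 0.0574 0.1647] 0.73 [-0.1203 -0.0005]
[0.5347 0.0577 0.1676] 0.87 [-1.184e-01  1.000e-04]
1.34 [[261.4, 220.4], [284.1, 209.7], [306.0, 199.4]]
1.24 [[261.7, 216.9], [284.6, 206.1], [306.7, 195.8]]
1.14 [[262.4, 213.7], [285.5, 202.9], [307.8, 192.6]]
leftmost [254 221] [260.80645161 223.63870968]
clock: 33.45
eef_pos: [0.5321, 0.0578, 0.152]
tool_rot: [0.762, 0.648, -0.002, -0.002]
ft_force: [-7.4, -0.3, 11.9]
grip_width: 0.0223
grasp_force: 84.1
[0.5338 0.0588 0.1597] 0.65 [-0.1194  0.0011]
[0.5342 0.0562 0.1601] 0.66 [-0.1186 -0.0015]
[0.5355 0.0576 0.1624] 0.78 [-1.176e-01  1.000e-04]
1.34 [[261.4, 220.4], [284.1, 209.7], [306.0, 199.4]]
1.24 [[261.7, 216.9], [284.6, 206.1], [306.7, 195.8]]
1.14 [[262.4, 213.7], [285.5, 202.9], [307.8, 192.6]]
leftmost [253 222] [260.18471338 224.68152866]
```

```bash
python3 -m creep '0 0 0 0.015 0; 0 0 0 0.03 0; 0 0 0 0.045 0; 0 0 0 0.045 0; 0 0 0 0.045 0'; python3 bar.py
```

```text
clock: 34.48
eef_pos: [0.5321, 0.0579, 0.1497]
tool_rot: [0.762, 0.648, -0.0, -0.001]
ft_force: [-19.9, -1.0, 35.8]
grip_width: 0.0225
grasp_force: 86.3
[0.5341 0.0585 0.1596] 0.86 [-0.1191  0.0008]
[0.534  0.0582 0.1555] 0.61 [-0.1191  0.0005]
[0.5352 0.0602 0.1605] 0.9 [-0.1183  0.0027]
1.34 [[261.4, 220.4], [284.1, 209.7], [306.0, 199.4]]
1.24 [[261.7, 216.9], [284.6, 206.1], [306.7, 195.8]]
1.14 [[262.4, 213.7], [285.5, 202.9], [307.8, 192.6]]
leftmost [253 223] [260.19631902 225.57668712]
```

```bash
python3 -m creep '0 0 0 0 0; 0 0 0 0 0; 0 0 0 0 0; 0 0 0 0 0; 0 0 0 0 0; 0 0 0 0 0; 0 0 0 0 0; 0 0 0 0 0'; python3 -c "
from workcell import *
print(ticket.job_done())"
```

```text
clock: 35.88
eef_pos: [0.5321, 0.0579, 0.1497]
tool_rot: [0.762, 0.648, -0.0, -0.001]
ft_force: [-19.5, -1.6, 35.6]
grip_width: 0.0226
grasp_force: 86.3
the job is handed in; nothing more can be done
None
```

I handed the job in at 35.9 s with the gripper holding the lever on its bottom stop (about 36 N upward on the wrist). The rack is in the nest, the carriage is home and the catch is fully over. I never measured the caps directly: that they are home is inferred from the lever reaching its stop, and the hand-in returned no verdict.

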